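# Hang the column carrier on the latched peg and switch the selector to it

## Task

Take the column carrier out of its parking rack and hang it by its eye on the peg of the hook stand, pushing the eye in past the gravity flap so that the flap drops shut behind it, and let go. Then bring that column into line: push the selector knob in, turn it clockwise to its next position (the two-dot mark) and let it spring back up there. Leave the other things on the bench standing where they are.

Things in the scene. Friction and masses are not known exactly. Their poses are not given: they have to be found in the camera images.
- carrier_eye (a point): Centre of the carrier's hanging eye: a steel ring in the frame's plane, hole 34 mm (axis along y), bar 10 mm thick, ring top 27 mm above this point. Carrier: loose upright grey frame, 180 mm wide (x), 14 mm thick (y; 16 mm at the steel column across it), z up, about 250 g; underside 112 mm below this point, nothing over 28 mm above it.
- carrier_ear_a (a point): Grip point on the end post of the carrier at its -x end (78 mm from the eye, 8 mm above the eye centre, 120 mm above the underside). The post is 24 mm wide along x and 12 mm thick along y, its top 20 mm above this point; free to grip from above across the thickness. Axes as carrier_eye.
- carrier_ear_b (a point): The same at the carrier's +x end.
- park_rack: Fixed parking rack, 210 x 70 x 32 mm, origin under its centre, long axis x. The carrier starts standing in its slot (18 mm wide, 22 mm deep), its underside 10 mm above the table; lift it straight up at least 30 mm.
- hook_stand: Fixed stand: 20 mm square post, 261 mm high; origin on the table under the post's centre, z up. A level 10 mm peg runs from the post along -y, axis 205 mm above the table, end at y = -132 mm. Above it an arm 12 mm wide (underside 251, top 261 mm high) reaches y = -105 mm and carries the flap. Foot plate 110 x 150 mm, 12 mm high, under the peg.
- peg_seat (a point): Point on the peg's axis 45 mm from the post's centre, inside the flap: a good place for the eye, which goes on over the peg's free end, hole axis along the peg, either way round. Hung, the eye's centre lies 12 mm below the peg's axis and the carrier's underside 81 mm above the table. Axes as hook_stand.
- peg_tip (a point): Free end of the peg, on its axis. Axes as hook_stand.
- flap_edge (a point): Middle of the flap's lower edge. Flap: steel leaf 24 mm wide, 4 mm thick, 37 mm high, 30 g, hinged at its top, 249 mm above the table and 98 mm from the post's centre. It hangs to 2 mm above the peg and bars it. It swings only inward and up (towards the post) when the eye pushes it, and falls back by its weight; never outward.
- flap (a joint): Angle of the flap: 0 hanging shut, growing to 1.45 rad as its edge swings inward and up.
- selector_grip (a point): Middle of the selector's round black knob, 32 mm across, on its vertical turning axis, 89 mm above the table when up; its top is 14 mm above this point, its skirt, 46 mm across, 22 mm below. White pointer line on the -x half. Stands on a fixed white box 110 x 110 x 45 mm with one, two and three dots at its positions. Axes turn with the knob.
- selector (a joint): Angle of the selector knob, clockwise from above: 0 first position (start), 1.047 rad second, 2.094 rad third. Locked, with about 0.1 rad of play either way, while the knob is up; free to turn when it is pushed in at least 6.5 mm.
- selector_push (a joint): How far the knob is pushed in (down): 0 up, 9 mm bottomed. A spring pushes back with 3 N at the top to 9 N at the bottom; let go at a position the knob springs up and locks, let go between two it stays 6 mm down.
- vial_rack_mid (a point): Bystander: blue vial rack 100 x 150 x 40 mm (52 mm high with vials), its centre.
- solvent_bottle_mid (a point): Bystander: amber bottle, 70 mm across, 150 mm high, its centre.
- beaker_mid (a point): Bystander: glass beaker, 64 mm across, 75 mm high, its centre.
- jar_mid (a point): Bystander: white jar, 56 mm across, 60 mm high, its centre.
- tip_box_mid (a point): Bystander: grey closed box 80 x 120 x 50 mm, its centre.
- spanner_mid (a point): Bystander: steel spanner 130 mm long lying flat, its middle.
Things that resemble listed ones, but are neither listed nor needed, are in the scene too. Leave any purple look-alike of the part that bears carrier_eye alone.

How it is judged:
By the outcome, as a careful person would: the job done as asked, in the order asked, and still so for the second after the job is handed in, with the robot touching nothing.
It also fails if it takes over 58 s, if anything falls off the work surface, if the arm or the gripper's body presses on something with over 40 N, if the wrist force passes 120 N, or if a joint passes its speed limit or range.

## Robot

A 6-joint arm with a two-finger parallel gripper is mounted at the origin on the work surface. World frame = base frame: x ahead of the robot, y to its left, z up, the work surface at z = 0. Lengths are in m, angles in degrees, forces in N, time in s.
With the tool pointing down it reaches from about 0.275 to 0.75 m from the base axis. Payload 10.2 kg.
Tool frame: the origin (TCP) lies midway between the tips of the shut fingers; the grasp point (between the pads) lies 19 mm behind it; z points along the fingers, y is the direction in which the jaws open and shut (so a half turn about z gives the same grasp; the last joint's range is limited). The gripper opens to 85 mm and grips with 20 to 120 N. Pads are 22 mm wide; open, the fingers measure 114 mm over their backs; the gripper's body (76 mm by 85 mm) begins 54 mm behind the grasp point. The pads swing forward as they close: fully open they stand 13 mm farther back than shut.
Start: joints at [-80.237, 17.928, 85.812, -0, 76.261, -12.8], TCP at [0.201, -0.485, 0.231] pointing down, gripper open.
Joint ranges: [-168.41, 168.41], [-55.51, 124.54], [10.69, 146.95], [-70.63, 250.63], [1, 178], [-165.06, 165.06]. Speed limits (degrees/s): [136.94, 136.94, 172.46, 180, 180, 180].

## Interface

Orientations are given as a 3x3 rotation matrix whose columns are the frame's x, y, z axes.
In Python, from rig import bot gives the robot as it stands.
- The arm moves only by the tool send_rows, never from a script. Its argument "motion" is a list of rows, each a list of 2 entries, a list of its own where there are three numbers: the shift along the tool's x, y, z in m, then the turn, a rotation vector about the tool's x, y, z in rad. A call has 1 to 20 rows; each row is the pose to reach, as a shift and turn from the pose commanded when the call began, along the tool's axes at that moment; what a row does not reach only later rows make up. A row lasts 1/10 s, in which the tool goes at most 50 mm and 8.59 degrees, less where a joint would pass 70% of its speed; a pose out of reach is approached as far as the arm can. A call with a gripper value outside its range is refused whole. "grip" is the finger opening in m, from 0 to 0.0854, set as the call begins (left out, the last holds). The fingers move at their own pace and stop on an object; the grip force is fixed at half the most. Time passes only in rows, so rows that repeat a pose let the fingers close. It gives the time, the measured TCP pose, the force and the opening at its end, in the units of the state.
- bot.observe(): the state, without advancing time (a new reading comes with each control period).
- bot.grab_frame(name): name is "scene" or "top" or "wrist"; returns (picture, depth): 420x560x3 uint8, red, green, blue; 420x560 float32, m along the optical axis (not along the pixel's ray), 0 where there is no reading.
- bot.camera_params(name): a dict with "fx", "fy", "cx", "cy" (pixels), "position" and "orientation" of the camera in the world. Camera axes: x right, y down, z forward; pixel columns grow to the right and rows downward; lengths in m; the calibration is good to about 2 mm. A picture is of the moment at which its call begins: read the wrist's pose just before it. camera_params takes no time and is no camera call; for the wrist camera it gives the pose at the moment of the call.
- bot.sign_off(): hands the job in, once; it reports no verdict.
Trained networks look in the newest picture that a camera, given by its name, has taken for a name from the list of things; names that differ only in an ending like _2 or _b are one class to them, and where a whole thing is asked for, a point or a joint stands for the part that bears it (a point fixed in the world has none). Each returns a list of dicts, best first, with "p" (0 to 1); they miss things now and then, are a little off and sometimes report something else, mostly with a low value. They report only what shows in the picture. A call takes as long as a camera call. They do not tell look-alikes from the thing itself.
- bot.search_frame(camera, name): "xy" ([column, row] in pixels, amid what is visible of it).
- bot.trace(camera, name): "mask" (420x560 bool, what is visible of it) and "xy" ([column, row] in pixels, amid what is visible of it).
- bot.place_of(camera, name): "xy" ([column, row] in pixels: a listed point, or the origin of a listed thing).
The state is a dict: "time_s": time; "joint_positions": joint angles; "joint_vel": joint speeds; "joint_torque": joint torques, N m; "tcp_pos": TCP position; "eef_rot": TCP orientation; "contact_force": force on the tool from outside, world axes, zero at the start; "ft_torque": the same for the moment, N m; "opening": finger opening in m.
Only numpy, scipy, OpenCV 4.12 (cv2) and the standard library are available. Lean on these libraries where they do the work, as an engineer would, in place of code of your own. Each camera call takes 0.05 s, during which the arm holds its last target.

## Working session

There is one attempt and no reset: what is moved stays moved. The work goes in short steps, Python scripts to look and compute and a tool call to move; the robot and the scene stay as the last step left them, time stands still between calls to the robot, and variables do not carry over. Pictures are saved under pics/ and viewed, and the job is handed in when it is done.

Besides the shell and the picture viewer there is one more tool, called by a JSON object that holds its "method" and its "body". send_rows: Moves the arm, as the interface text tells. Its arguments: {"type":"object","properties":{"motion":{"type":"array","items":{"type":"array"}},"grip":{"type":"number"}},"required":["motion"]}

```bash
mkdir -p pics; ls; python3 - <<'E'
from rig import bot
import cv2,numpy as np
s=bot.observe(); print(s)
for n in ["scene","top"]:
    im,d=bot.grab_frame(n); np.savez(f'{n}0.npz',im=im,d=d)
    cv2.imwrite(f'pics/{n}0.png',cv2.resize(im[:,:,::-1],(800,600)))
    print(n,bot.camera_params(n))
E
```

```text
pics
{'time_s': 0.0, 'joint_positions': array([-8.02363373e+01,  1.79613968e+01,  8.58560024e+01,  8.07344446e-04,
        7.62616975e+01, -1.27987679e+01]), 'joint_vel': array([ 0.20114078,  0.07403663, -0.03339229, -0.05429271, -0.01519795,
        0.00146635]), 'joint_torque': array([-1.16357089e-03, -4.12272406e+01, -2.59745854e+01, -2.31322274e-04,
        4.14251379e-03,  1.79698492e-05]), 'tcp_pos': array([ 0.20139134, -0.48454203,  0.23070455]), 'eef_rot': array([[ 9.23463328e-01,  3.83686635e-01, -2.20621748e-04],
       [ 3.83686566e-01, -9.23462377e-01,  1.36282417e-03],
       [ 3.19161535e-04, -1.34316774e-03, -9.99999047e-01]]), 'contact_force': array([-0.37849727, -0.16250025, -0.40006354]), 'ft_torque': array([-0.02350261, -0.02423682, -0.01453652]), 'opening': 0.0853021584745186}
scene {'fx': 459.34516735848297, 'fy': 459.34516735848297, 'cx': 284.77202504587933, 'cy': 211.00610877188902, 'position': array([1.34903684, 0.52208745, 0.87815209]), 'orientation': array([[-0.51669376,  0.52039382, -0.67986604],
       [ 0.85611134,  0.32335076, -0.40313479],
       [ 0.01004635, -0.79033826, -0.61258837]])}
top {'fx': 444.2162275310366, 'fy': 444.2162275310366, 'cx': 275.2953915976653, 'cy': 210.0663406999795, 'position': array([0.49091038, 0.02171206, 1.1845575 ]), 'orientation': array([[ 1.82642949e-02, -9.99174468e-01,  3.62877217e-02],
       [-9.99833180e-01, -1.82582620e-02,  4.97657200e-04],
       [ 1.65304363e-04, -3.62907575e-02, -9.99341260e-01]])}
```

View pics/scene0.png

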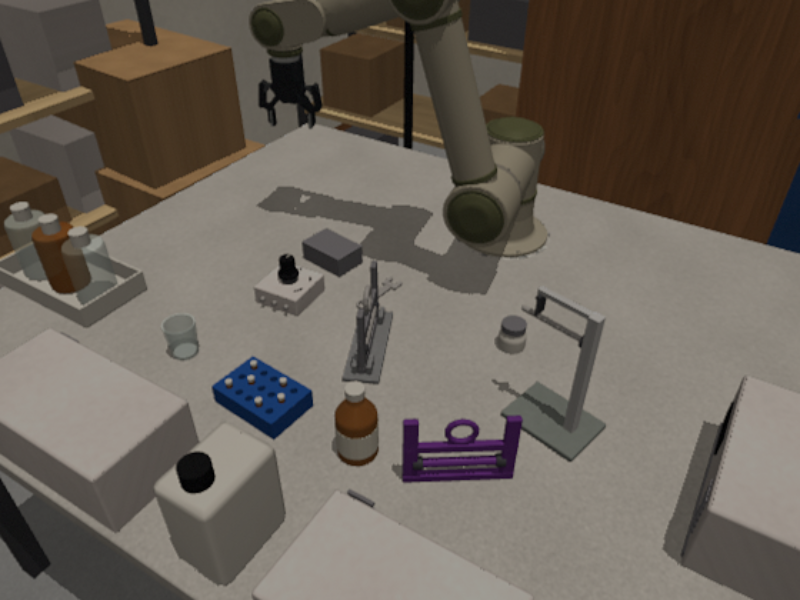

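View pics/top0.png

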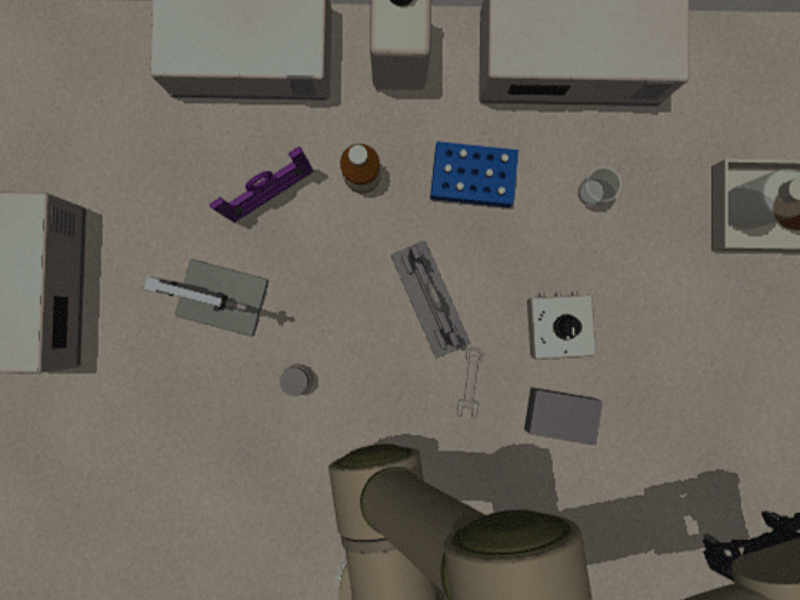

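```bash
cat > h.py <<'E'
import numpy as np,cv2
from rig import bot
def ray(cp,xy):
    d=np.array([(xy[0]-cp['cx'])/cp['fx'],(xy[1]-cp['cy'])/cp['fy'],1.0])
    return cp['position'], cp['orientation']@d
def onz(cp,xy,z):
    o,d=ray(cp,xy); return o+d*(z-o[2])/d[2]
def tri(rs):
    A=np.zeros((3,3));b=np.zeros(3)
    for o,d in rs:
        d=d/np.linalg.norm(d);P=np.eye(3)-np.outer(d,d);A+=P;b+=P@o
    p=np.linalg.solve(A,b)
    res=[np.linalg.norm((np.eye(3)-np.outer(d,d)/(d@d))@(p-o)) for o,d in rs]
    return p,res
def proj(cp,p):
    c=cp['orientation'].T@(np.array(p)-cp['position']); return np.array([c[0]/c[2]*cp['fx']+cp['cx'],c[1]/c[2]*cp['fy']+cp['cy']])
def cloud(cp,d):
    v,u=np.mgrid[0:d.shape[0],0:d.shape[1]]
    c=np.stack([(u-cp['cx'])/cp['fx']*d,(v-cp['cy'])/cp['fy']*d,d],-1)
    return c@cp['orientation'].T+cp['position']
E
python3 - <<'E'
from h import *
names=["carrier_eye","carrier_ear_a","carrier_ear_b","park_rack","hook_stand","peg_seat","peg_tip","flap_edge","selector_grip","jar_mid","spanner_mid","solvent_bottle_mid","tip_box_mid"]
bot.grab_frame("scene");bot.grab_frame("top")
for n in names:
    for c in ["scene","top"]:
        cp=bot.camera_params(c)
        for r in bot.place_of(c,n)[:3]:
            print(n,c,np.round(r['xy'],1),round(float(r['p']),2))
E
```

```text
carrier_eye scene [255.5 211.2] 0.73
carrier_eye scene [322.5 300.3] 0.71
carrier_eye scene [363.6 211.4] 0.28
carrier_eye top [305.2 208.1] 0.77
carrier_eye top [180.6 127.1] 0.66
carrier_ear_a scene [262.6 188.7] 0.81
carrier_ear_a scene [289.  302.1] 0.68
carrier_ear_a scene [250.7 224.3] 0.63
carrier_ear_a top [318.4 234.8] 0.81
carrier_ear_a top [206.8 109.8] 0.73
carrier_ear_b scene [262.6 188.7] 0.81
carrier_ear_b scene [289.  302.1] 0.68
carrier_ear_b scene [250.7 224.3] 0.63
carrier_ear_b top [318.4 234.8] 0.81
carrier_ear_b top [206.8 109.8] 0.73
park_rack scene [260.1 240.6] 0.61
park_rack top [304.7 208.5] 0.59
hook_stand scene [400.6 301.6] 0.87
hook_stand scene [249.4 292.7] 0.19
hook_stand top [142.9 208.5] 0.75
peg_seat scene [396.7 229.5] 0.69
peg_seat top [133.7 202.1] 0.56
peg_tip scene [362.8 215.6] 0.67
peg_tip top [293.6 175.9] 0.73
peg_tip top [173.4 214.6] 0.69
peg_tip top [390.8 290.9] 0.53
flap_edge scene [378.9 215.6] 0.64
flap_edge scene [361.9 211.1] 0.18
flap_edge top [159.2 208.5] 0.4
flap_edge top [292.  177.5] 0.2
selector_grip scene [204.2 186.6] 0.76
selector_grip top [402.1 228.3] 0.72
jar_mid scene [262.7 189.7] 0.72
jar_mid top [206.8 266.6] 0.56
spanner_mid scene [263.8 204. ] 0.5
spanner_mid top [328.1 269.7] 0.82
solvent_bottle_mid scene [249.6 294.5] 0.7
solvent_bottle_mid top [249.8 115.1] 0.59
tip_box_mid scene [233.5 177.8] 0.98
tip_box_mid top [392.5 289.7] 0.59
```

```bash
python3 - <<'E'
from h import *
for c,(x0,y0,x1,y1) in [("scene",(215,165,430,330)),("top",(90,90,430,320))]:
    im=np.load(f'{c}0.npz')['im'][y0:y1,x0:x1,::-1]
    s=min(800/im.shape[1],600/im.shape[0]); im=cv2.resize(im,None,fx=s,fy=s,interpolation=cv2.INTER_CUBIC)
    im=np.clip(im.astype(float)*1.6,0,255).astype(np.uint8); print(c,s)
    cv2.imwrite(f'pics/{c}0crop.png',im)
E
```

```text
scene 3.6363636363636362
top 2.3529411764705883
```

View pics/scene0crop.png

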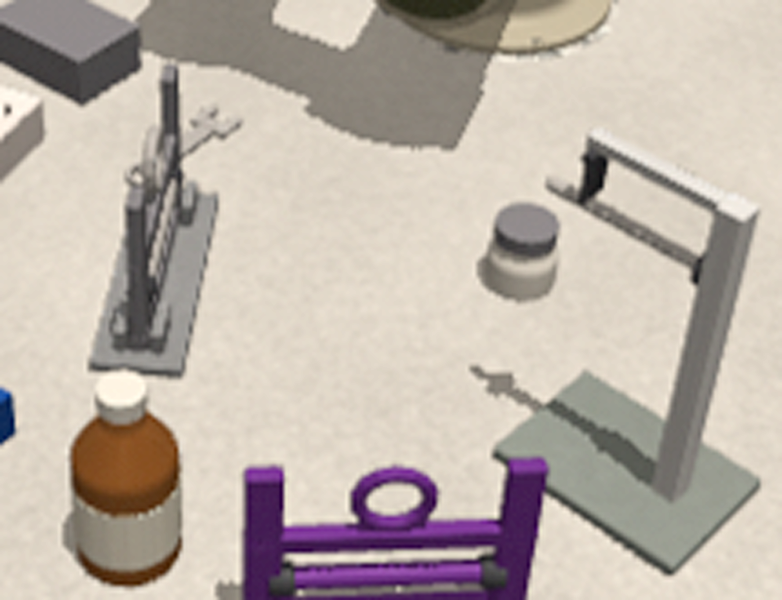

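View pics/top0crop.png

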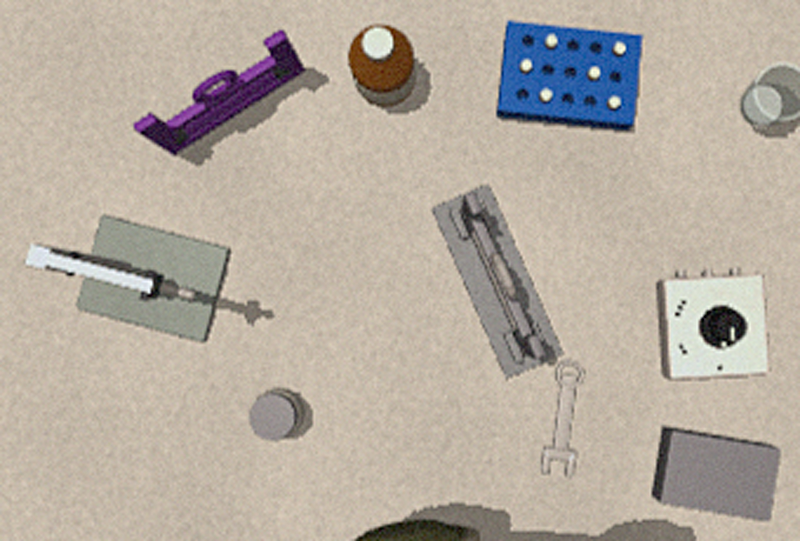

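```bash
python3 - <<'E'
from h import *
S=bot.camera_params('scene');T=bot.camera_params('top')
for n,a,b in [("eye",(255.5,211.2),(305.2,208.1)),("eyeP",(322.5,300.3),(180.6,127.1)),("ear near robot",(262.6,188.7),(318.4,234.8)),("ear far s",(250.7,224.3),(293.6,176)),
 ("rack",(260.1,240.6),(304.7,208.5)),("stand",(400.6,301.6),(142.9,208.5)),("seat",(396.7,229.5),(133.7,202.1)),("tip",(362.8,215.6),(173.4,214.6)),("edge",(378.9,215.6),(159.2,208.5)),("sel",(204.2,186.6),(402.1,228.3))]:
    p,r=tri([ray(S,a),ray(T,b)]); print(n,p.round(4),np.round(r,4))
for n,z in [("stand",0),("seat",.205),("tip",.205),("edge",.212),("sel",.089),('eye',.122),('ear',.130)]:
    d=dict(stand=((400.6,301.6),(142.9,208.5)),seat=((396.7,229.5),(133.7,202.1)),tip=((362.8,215.6),(173.4,214.6)),edge=((378.9,215.6),(159.2,208.5)),sel=((204.2,186.6),(402.1,228.3)),eye=((255.5,211.2),(305.2,208.1)),ear=((262.6,188.7),(318.4,234.8)))[n]
    print(n,onz(S,d[0],z).round(4),onz(T,d[1],z).round(4))
E
```

```text
eye [ 0.5367 -0.0512  0.108 ] [0.0012 0.0012]
eyeP [0.728  0.2541 0.1141] [0.0018 0.0018]
ear near robot [ 0.4704 -0.0771  0.1344] [0.004 0.004]
ear far s [ 0.6107 -0.0187  0.1277] [0.0015 0.0015]
rack [ 0.5358 -0.0497  0.0017] [0.0072 0.0072]
stand [ 0.5316  0.3786 -0.0074] [0.0008 0.0008]
seat [0.5375 0.3334 0.2137] [0.0011 0.0011]
tip [0.5135 0.2455 0.2012] [0.0023 0.0023]
edge [0.5226 0.2792 0.2205] [0.0052 0.0052]
sel [ 0.4867 -0.287   0.0757] [0.0089 0.0089]
stand [0.5379 0.3805 0.    ] [0.5317 0.3756 0.    ]
seat [0.5261 0.3318 0.205 ] [0.5384 0.3351 0.205 ]
tip [0.5196 0.2453 0.205 ] [0.5124 0.2467 0.205 ]
edge [0.5083 0.2803 0.212 ] [0.525  0.2766 0.212 ]
sel [ 0.4985 -0.2645  0.089 ] [ 0.4914 -0.291   0.089 ]
eye [ 0.552  -0.0418  0.122 ] [ 0.5355 -0.0493  0.122 ]
ear [ 0.4635 -0.077   0.13  ] [ 0.4724 -0.081   0.13  ]
```

```bash
python3 - <<'E'
from h import *
s=bot.observe();cp=bot.camera_params('wrist');R=s['eef_rot']
print(R.T@(cp['position']-s['tcp_pos']),'\n',R.T@cp['orientation'],cp['fx'])
# refine via depth clouds
for n in ['scene','top']:
    z=np.load(n+'0.npz');P=cloud(bot.camera_params(n),z['d'])
    # carrier zone
    m=(z['d']>0)&(P[...,0]>.42)&(P[...,0]<.66)&(P[...,1]>-.15)&(P[...,1]<.05)&(P[...,2]>.05)
    Q=P[m]; print(n,'carrier',len(Q),Q[:,2].max())
    t=Q[Q[:,2]>.135]; print('tops',t.round(3)[::max(1,len(t)//12)].tolist())
    m=(z['d']>0)&(P[...,0]>.46)&(P[...,0]<.6)&(P[...,1]>.2)&(P[...,1]<.42)&(P[...,2]>.235)
    Q=P[m];print(n,'arm',len(Q),Q[:,2].max(),Q.mean(0)); 
    if len(Q): 
        c=Q[:,:2]-Q[:,:2].mean(0);u,sv,vt=np.linalg.svd(c,full_matrices=False);a=c@vt[0];print(vt[0],a.min(),a.max(),Q[a.argmin()],Q[a.argmax()],np.degrees(np.arctan2(vt[0][1],vt[0][0])))
    m=(z['d']>0)&(P[...,0]>.4)&(P[...,0]<.6)&(P[...,1]>-.36)&(P[...,1]<-.2)&(P[...,2]>.09)
    Q=P[m];print(n,'knob',len(Q),Q[:,2].max(),Q.mean(0),Q.min(0),Q.max(0))
    m=(z['d']>0)&(P[...,0]>.4)&(P[...,0]<.7)&(P[...,1]>-.2)&(P[...,1]<.1)&(P[...,2]>.022)&(P[...,2]<.037)
    Q=P[m].astype(np.float32);
    if len(Q): r=cv2.minAreaRect(Q[:,:2]);print('rack',r)
E
```

```text
[ 0.08280823 -0.00073771 -0.14243703] 
 [[ 6.54935155e-04 -9.45847967e-01 -3.24609294e-01]
 [ 9.99999398e-01  9.05097936e-04 -6.19668894e-04]
 [ 8.79915766e-04 -3.24608693e-01  9.45847991e-01]] 310.19199145962807
scene carrier 584 0.15112707769724032
tops [[0.468, -0.082, 0.15], [0.471, -0.08, 0.146], [0.48, -0.078, 0.145], [0.481, -0.078, 0.139], [0.532, -0.049, 0.144], [0.54, -0.041, 0.145], [0.545, -0.038, 0.143], [0.556, -0.04, 0.139], [0.606, -0.018, 0.149], [0.616, -0.014, 0.151], [0.609, -0.007, 0.146], [0.622, -0.007, 0.148], [0.624, -0.012, 0.14], [0.625, -0.009, 0.136]]
scene arm 446 0.2619153542515016 [0.53862202 0.33633871 0.25401426]
[-0.23797248 -0.9712719 ] -0.0504666380451806 0.06487715388440099 [0.54564788 0.38657663 0.24751505] [0.52378004 0.27317908 0.25592264] -103.76690519543833
scene knob 81 0.10475167728346191 [ 0.49692269 -0.28072406  0.09925414] [ 0.47604587 -0.29951432  0.0906911 ] [ 0.50954744 -0.26583604  0.10475168]Traceback (most recent call last):
  File "<stdin>", line 19, in <module>
cv2.error: OpenCV(4.12.0) /io/opencv/modules/imgproc/src/convhull.cpp:143: error: (-215:Assertion failed) total >= 0 && (depth == CV_32F || depth == CV_32S) in function 'convexHull'
```

```bash
cat >> h.py <<'E'
from scipy.spatial.transform import Rotation as Ro
def down(h):  # heading deg of tool x
    a=np.radians(h);return np.array([[np.cos(a),np.sin(a),0],[np.sin(a),-np.cos(a),0],[0,0,-1.]])
def go(p,h,cur=None):
    s=bot.observe();R=s['eef_rot'];t=np.array(p)-s['tcp_pos']
    print('t',round(s['time_s'],2),'shift',(R.T@t).round(4),'turn',Ro.from_matrix(R.T@down(h)).as_rotvec().round(4),'dist',np.linalg.norm(t).round(4),'heading',np.degrees(np.arctan2(R[1,0],R[0,0])).round(2))
E
python3 - <<'E'
from h import *
for n in ['scene','top']:
    z=np.load(n+'0.npz');P=cloud(bot.camera_params(n),z['d'])
    def rect(lo,hi):
        m=(z['d']>0)&np.all((P>lo)&(P<hi),-1); Q=np.ascontiguousarray(P[m][:,:2].astype(np.float32))
        return (len(Q),cv2.minAreaRect(Q),P[m].mean(0).round(4)) if len(Q)>3 else None
    print(n,'rack',rect((.4,-.2,.022),(.7,.1,.037)))
    print('foot',rect((.4,.2,.006),(.65,.45,.018)))
    print('box',rect((.4,-.37,.035),(.6,-.2,.055)))
go((.473,-.079,.26),25)
E
```

```text
scene rack (189, ((0.5411738157272339, -0.04310329258441925), (0.1881285011768341, 0.03837117180228233), 23.0067138671875), array([ 0.5654, -0.0291,  0.0278]))
foot (1760, ((0.5036731958389282, 0.3117653429508209), (0.2280777245759964, 0.2018401026725769), 88.30321502685547), array([0.54  , 0.3417, 0.0101]))
box (669, ((0.4954274892807007, -0.2826472520828247), (0.11526016145944595, 0.11366847157478333), 5.0444416999816895), array([ 0.5058, -0.2726,  0.0428]))
top rack (177, ((0.5370656251907349, -0.04550910368561745), (0.18403610587120056, 0.038272734731435776), 24.645219802856445), array([ 0.5368, -0.0405,  0.0309]))
foot (1998, ((0.5275023579597473, 0.31868237257003784), (0.23630592226982117, 0.23465511202812195), 1.002561330795288), array([0.5325, 0.3365, 0.0121]))
box (1575, ((0.49002838134765625, -0.28340327739715576), (0.11010745167732239, 0.11130774766206741), 3.885167360305786), array([ 0.4899, -0.2809,  0.045 ]))
t 1.5 shift [ 0.4065 -0.2706 -0.0287] turn [-0.     -0.     -0.0426] dist 0.4892 heading 22.56
```

{"method": "send_rows", "body": {"motion": [[[0.02,-0.0133,-0.005],[0,0,-0.002]],[[0.055,-0.0366,-0.012],[0,0,-0.006]],[[0.095,-0.063,-0.02],[0,0,-0.01]],[[0.135,-0.09,-0.028],[0,0,-0.016]],[[0.175,-0.1165,-0.029],[0,0,-0.02]],[[0.215,-0.143,-0.029],[0,0,-0.025]],[[0.255,-0.17,-0.029],[0,0,-0.03]],[[0.295,-0.196,-0.029],[0,0,-0.035]],[[0.335,-0.223,-0.029],[0,0,-0.04]],[[0.37,-0.246,-0.029],[0,0,-0.0426]],[[0.395,-0.263,-0.029],[0,0,-0.0426]],[[0.4065,-0.2706,-0.029],[0,0,-0.0426]],[[0.4065,-0.2706,-0.029],[0,0,-0.0426]],[[0.4065,-0.2706,-0.029],[0,0,-0.0426]]]}}

```text
time_s: 2.9
tcp_pos: [0.4726, -0.0797, 0.2602]
eef_rot: [[0.906, 0.422, -0.0], [0.422, -0.906, -0.0], [-0.0, 0.0, -1.0]]
contact_force: [-1.1, -1.1, -0.2]
opening: 0.0853
```

```bash
python3 - <<'E'
from h import *
s=bot.observe();cp=bot.camera_params('wrist');im,d=bot.grab_frame('wrist')
np.savez('w1.npz',im=im,d=d,**cp)
cv2.imwrite('pics/w1.png',np.clip(cv2.resize(im,(800,600))[:,:,::-1]*1.5,0,255).astype(np.uint8))
print(s['tcp_pos'],s['contact_force'])
for n in ["carrier_eye","carrier_ear_a","park_rack"]:
    for r in bot.place_of('wrist',n)[:3]:print(n,r['xy'],r['p'])
im,d=bot.grab_frame('top');cv2.imwrite('pics/top1.png',np.clip(cv2.resize(im,(800,600))[:,:,::-1]*1.5,0,255).astype(np.uint8))
E
```

```text
[ 0.47262863 -0.07972649  0.26021962] [-1.11092269 -1.10904385 -0.1523732 ]
carrier_eye [271.9, 3.9] 0.37
carrier_ear_a [271.5, 3.5] 0.61
carrier_ear_a [275.2, 199.3] 0.6
park_rack [273.8, 108.3] 0.56
```

View pics/w1.png

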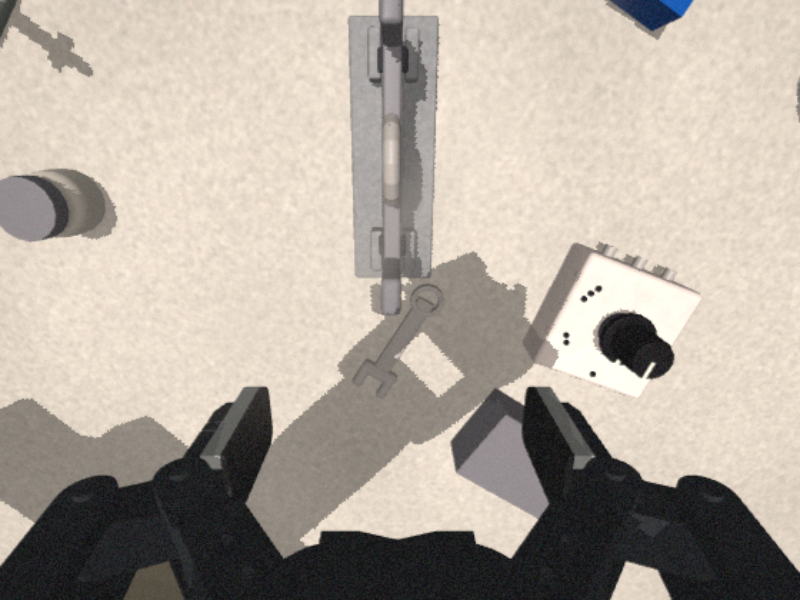

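```bash
python3 - <<'E'
from h import *
z=np.load('w1.npz');cp={k:z[k] for k in ['fx','fy','cx','cy','position','orientation']}
P=cloud(cp,z['d'])
d=z['d']
ok=(d>0)&(P[...,0]>.42)&(P[...,0]<.66)&(P[...,1]>-.14)&(P[...,1]<.03)
c=np.array([np.cos(np.radians(25)),np.sin(np.radians(25))])
m=ok&(P[...,2]>.142)&(P[...,2]<.16)
Q=P[m];a=Q[:,:2]@c;n=Q[:,:2]@np.array([-c[1],c[0]])
print('top pts',len(Q));
for lo,hi in [(.36,.42),(.42,.5),(.5,.6)]:
    k=(a>lo)&(a<hi)
    if k.any(): print(lo,k.sum(),Q[k].mean(0).round(4),'a',a[k].min(),a[k].max(),'n',n[k].min(),n[k].max(),'z',Q[k,2].max())
# carrier direction: all pts z>.06
m=ok&(P[...,2]>.10);Q=P[m];
for b in np.arange(.37,.6,.02):
    aa=Q[:,:2]@c;k=(aa>b)&(aa<b+.02)
    if k.sum()>2:
        nn=Q[k,:2]@np.array([-c[1],c[0]]);print(round(b,3),k.sum(),nn.min().round(4),nn.max().round(4),np.median(nn).round(4),Q[k,2].max().round(4))
# knob top
m=(d>0)&(P[...,2]>.098)&(P[...,1]<-.2)&(P[...,0]>.4)&(P[...,2]<.11);Q=np.ascontiguousarray(P[m].astype(np.float32));print('knob',len(Q),Q.mean(0),cv2.minEnclosingCircle(np.ascontiguousarray(Q[:,:2])))
E
```

```text
top pts 1184
0.36 359 [ 0.4694 -0.076   0.1491] a 0.3802252560438179 0.4041801729468216 n -0.273082899710879 -0.26170804797478925 z 0.1514972349999053
0.42 510 [ 0.5391 -0.0437  0.1459] a 0.45175385849093097 0.4877485438799638 n -0.2721134685283177 -0.26245938739709823 z 0.15017677639131455
0.5 315 [ 0.603  -0.0143  0.1488] a 0.5354151314078125 0.5462813191199765 n -0.27344303317285606 -0.2619071393012391 z 0.15123632804956233
0.37 2975 -0.3361 -0.1999 -0.2284 0.3362
0.39 29227 -0.3439 -0.1965 -0.2702 0.3517
0.41 7593 -0.313 -0.2298 -0.2839 0.3551
0.43 61 -0.2722 -0.2626 -0.2672 0.1406
0.45 301 -0.2722 -0.2625 -0.2674 0.1502
0.47 331 -0.2721 -0.2625 -0.2674 0.1496
0.49 74 -0.2721 -0.263 -0.2677 0.1399
0.53 501 -0.2738 -0.2619 -0.2677 0.1512
knob 686 [ 0.49172083 -0.280281    0.10224716] ((0.4914798438549042, -0.28147369623184204), 0.01676780916750431)
```

```bash
python3 - <<'E'
from h import *
go((.4685,-.0766,.110),25)
E
```

```text
t 3.15 shift [-0.0025 -0.0046  0.1504] turn [ 0.0001 -0.     -0.0013] dist 0.1505 heading 24.93
```

View pics/top1.png

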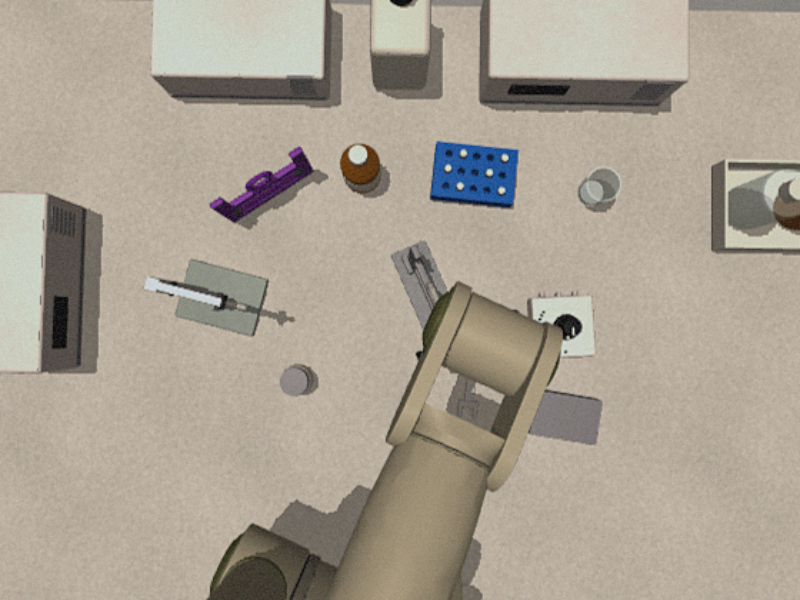

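{"method": "send_rows", "body": {"motion": [[[-0.001,-0.002,0.02],[0,0,0]],[[-0.0025,-0.0046,0.05],[0,0,0]],[[-0.0025,-0.0046,0.085],[0,0,0]],[[-0.0025,-0.0046,0.115],[0,0,0]],[[-0.0025,-0.0046,0.14],[0,0,0]],[[-0.0025,-0.0046,0.15],[0,0,0]],[[-0.0025,-0.0046,0.15],[0,0,0]]]}}

```text
time_s: 3.85
tcp_pos: [0.4683, -0.076, 0.1097]
eef_rot: [[0.907, 0.422, -0.002], [0.422, -0.907, 0.001], [-0.001, -0.001, -1.0]]
contact_force: [-0.6, 0.3, 0.3]
opening: 0.0853
```

{"method": "send_rows", "body": {"motion": [[[0,0,0],[0,0,0]],[[0,0,0],[0,0,0]],[[0,0,0],[0,0,0]],[[0,0,0],[0,0,0]],[[0,0,0],[0,0,0]],[[0,0,0],[0,0,0]],[[0,0,0],[0,0,0]],[[0,0,0],[0,0,0]]], "grip": 0.0}}

```text
time_s: 4.65
tcp_pos: [0.469, -0.0761, 0.1107]
eef_rot: [[0.906, 0.423, 0.001], [0.423, -0.906, -0.001], [0.0, 0.001, -1.0]]
contact_force: [-1.3, -2.0, 4.9]
opening: 0.011
```

{"method": "send_rows", "body": {"motion": [[[0,0,-0.005],[0,0,0]],[[0,0,-0.015],[0,0,0]],[[0,0,-0.03],[0,0,0]],[[0,0,-0.045],[0,0,0]],[[0,0,-0.065],[0,0,0]],[[0,0,-0.09],[0,0,0]],[[0,0,-0.105],[0,0,0]],[[0,0,-0.115],[0,0,0]],[[0,0,-0.115],[0,0,0]]]}}

```text
time_s: 5.55
tcp_pos: [0.469, -0.0759, 0.2263]
eef_rot: [[0.906, 0.423, 0.001], [0.423, -0.906, -0.001], [0.001, 0.001, -1.0]]
contact_force: [0.3, 0.2, -3.5]
opening: 0.0112
```

```bash
python3 - <<'E'
from h import *
s=bot.observe();cp=bot.camera_params('wrist');im,d=bot.grab_frame('wrist')
np.savez('w2.npz',im=im,d=d,**cp)
cv2.imwrite('pics/w2.png',np.clip(cv2.resize(im,(800,600))[:,:,::-1]*1.5,0,255).astype(np.uint8))
print(s['tcp_pos'],s['contact_force'],s['ft_torque'])
im,d=bot.grab_frame('scene');cv2.imwrite('pics/sc2.png',np.clip(cv2.resize(im,(800,600))[:,:,::-1]*1.5,0,255).astype(np.uint8))
E
```

```text
[ 0.46899003 -0.07585115  0.22631572] [ 0.30605895  0.17883834 -3.49529084] [-0.1443094   0.1546853   0.00510481]
```

View pics/w2.png

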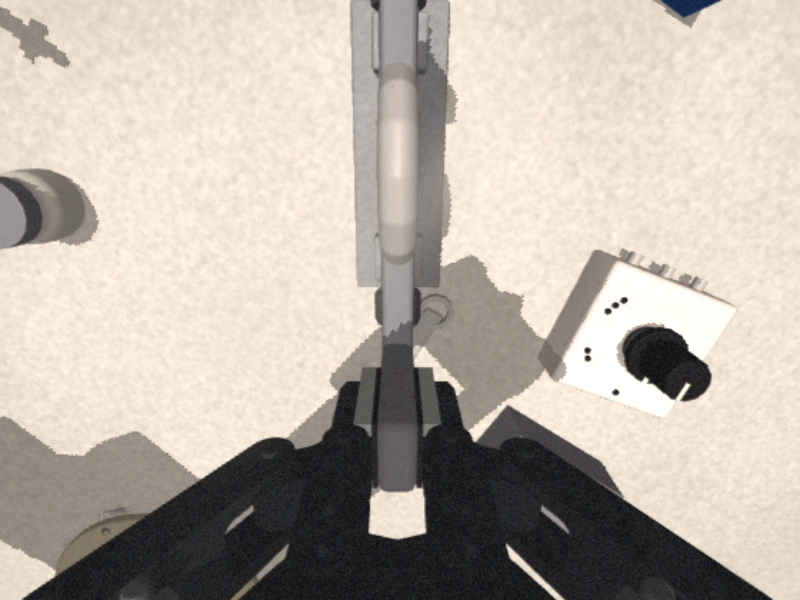

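View pics/sc2.png

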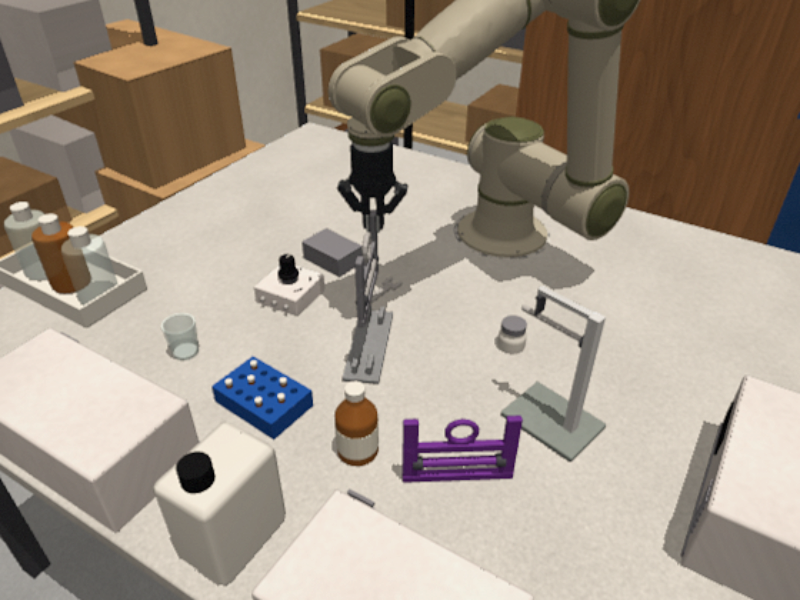

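```bash
python3 - <<'E'
from h import *
s=bot.observe()
z=np.load('w2.npz');cp={k:z[k] for k in ['fx','fy','cx','cy','position','orientation']}
P=cloud(cp,z['d']);L=(P-s['tcp_pos'])@s['eef_rot']  # tool frame
m=(z['d']>0)&(np.abs(L[...,1])<.015)&(L[...,0]>.03)&(L[...,0]<.2)&(L[...,2]<.1)
Q=L[m]
for b in np.arange(.03,.2,.01):
    k=(Q[:,0]>=b)&(Q[:,0]<b+.01)
    if k.any(): print(round(b,2),k.sum(),'zmin',Q[k,2].min().round(4),'y',Q[k,1].min().round(4),Q[k,1].max().round(4))
for n in ['top','scene']:
    z=np.load(n+'0.npz');P=cloud(bot.camera_params(n),z['d'])
    m=(z['d']>0)&np.all((P>(.45,.2,.254))&(P<(.62,.45,.27)),-1);Q=np.ascontiguousarray(P[m][:,:2].astype(np.float32))
    print(n,len(Q),cv2.minAreaRect(Q),cv2.boxPoints(cv2.minAreaRect(Q)).tolist())
    m=(z['d']>0)&np.all((P>(.45,.2,.007))&(P<(.62,.45,.016)),-1)
    k=cv2.morphologyEx(m.astype(np.uint8),cv2.MORPH_OPEN,np.ones((3,3)));Q=np.ascontiguousarray(P[(k>0)][:,:2].astype(np.float32))
    print('foot',len(Q),cv2.minAreaRect(Q))
E
```

```text
0.03 426 zmin 0.0114 y -0.0082 0.0078
0.04 163 zmin 0.0115 y -0.0061 0.0056
0.05 308 zmin -0.0333 y -0.0053 0.0044
0.06 696 zmin -0.0393 y -0.0055 0.0045
0.07 880 zmin -0.0409 y -0.0054 0.0045
0.08 941 zmin -0.0401 y -0.0052 0.0043
0.09 803 zmin -0.0373 y -0.0054 0.0044
0.1 300 zmin -0.0262 y -0.0078 0.0057
0.11 692 zmin 0.011 y -0.0078 0.0078
0.12 452 zmin 0.0116 y -0.0077 0.0077
0.13 88 zmin 0.0503 y -0.0109 0.0108
top 367 ((0.5314175486564636, 0.329013466835022), (0.11508815735578537, 0.020823463797569275), 77.19795227050781) [[0.5085138082504272, 0.27520692348480225], [0.5288196802139282, 0.2705928087234497], [0.5543212890625, 0.3828200101852417], [0.534015417098999, 0.38743412494659424]]
foot 1745 ((0.5324810147285461, 0.3411691188812256), (0.15035587549209595, 0.10970886796712875), 76.2320785522461)
scene 277 ((0.5349159836769104, 0.3295249938964844), (0.11485663056373596, 0.020977532491087914), 77.89515686035156) [[0.5126176476478577, 0.27557307481765747], [0.5331287980079651, 0.2711740732192993], [0.5572143197059631, 0.3834769129753113], [0.5367031693458557, 0.38787591457366943]]
foot 1568 ((0.537213146686554, 0.34103187918663025), (0.15017808973789215, 0.1126093789935112), 76.88594055175781)
```

```bash
python3 - <<'E'
from h import *
go((.420,.1865,.265),-13)
T=bot.camera_params('top');print(onz(T,(252,112),.15))
E
```

```text
t 5.65 shift [ 0.0669 -0.2581 -0.0401] turn [-0.0007  0.0012  0.6633] dist 0.2696 heading 25.01
[0.75797755 0.0811566  0.15      ]
```

{"method": "send_rows", "body": {"motion": [[[0.0,-0.006,-0.015],[0,0,0.02]],[[0.004,-0.025,-0.035],[0,0,0.08]],[[0.012,-0.055,-0.04],[0,0,0.16]],[[0.022,-0.09,-0.04],[0,0,0.25]],[[0.032,-0.125,-0.04],[0,0,0.34]],[[0.042,-0.16,-0.04],[0,0,0.43]],[[0.051,-0.195,-0.04],[0,0,0.52]],[[0.059,-0.225,-0.04],[0,0,0.6]],[[0.064,-0.247,-0.04],[0,0,0.645]],[[0.0669,-0.2581,-0.04],[0,0,0.663]],[[0.0669,-0.2581,-0.04],[0,0,0.663]],[[0.0669,-0.2581,-0.04],[0,0,0.663]]]}}

```text
time_s: 6.85
tcp_pos: [0.4201, 0.186, 0.2646]
eef_rot: [[0.975, -0.224, -0.002], [-0.224, -0.975, -0.0], [-0.001, 0.001, -1.0]]
contact_force: [-0.4, -0.3, -2.9]
opening: 0.0116
```

```bash
python3 - <<'E'
from h import *
s=bot.observe();cp=bot.camera_params('wrist');im,d=bot.grab_frame('wrist')
np.savez('w3.npz',im=im,d=d,**cp)
cv2.imwrite('pics/w3.png',np.clip(cv2.resize(im,(800,600))[:,:,::-1]*1.5,0,255).astype(np.uint8))
print(s['tcp_pos'],s['contact_force'],s['ft_torque'])
P=cloud(cp,d)
def rect(lo,hi):
    m=(d>0)&np.all((P>lo)&(P<hi),-1); Q=np.ascontiguousarray(P[m][:,:2].astype(np.float32))
    print(len(Q),P[m].mean(0).round(4),cv2.minAreaRect(Q),'\n',cv2.boxPoints(cv2.minAreaRect(Q)).round(4).tolist())
rect((.45,.2,.255),(.62,.45,.27))
rect((.45,.2,.200),(.53,.28,.215))
for n in ["peg_tip","flap_edge","peg_seat","hook_stand"]:
    for r in bot.place_of('wrist',n)[:2]:print(n,r['xy'],r['p'],onz(cp,r['xy'],{'peg_tip':.205,'flap_edge':.212,'peg_seat':.205,'hook_stand':0}[n]))
E
```

```text
[0.420119   0.18601392 0.26458189] [-0.39467461 -0.26961833 -2.87674173] [ 0.04269657  0.20998625 -0.01452915]
1326 [0.5189 0.2822 0.2603] ((0.5192650556564331, 0.28412550687789917), (0.020822178572416306, 0.01204407773911953), 76.77692413330078) 
 [[0.5109999775886536, 0.2754000127315521], [0.5227000117301941, 0.272599995136261], [0.5274999737739563, 0.2928999960422516], [0.5157999992370605, 0.2955999970436096]]
937 [0.5152 0.265  0.2089] ((0.5148494243621826, 0.26572757959365845), (0.03470826521515846, 0.0153804337605834), 62.93622589111328) 
 [[0.5001000165939331, 0.25380000472068787], [0.5138000249862671, 0.2468000054359436], [0.5296000242233276, 0.2777000069618225], [0.5159000158309937, 0.2847000062465668]]
peg_tip [147.6, 116.2] 0.83 [0.51092024 0.24862745 0.205     ]
flap_edge [87.3, 115.3] 0.87 [0.51916393 0.28101011 0.212     ]
peg_seat [7.9, 110.8] 0.72 [0.53331611 0.33199936 0.205     ]
hook_stand [107.4, 107.8] 0.83 [0.54186737 0.37611709 0.        ]
```

View pics/w3.png

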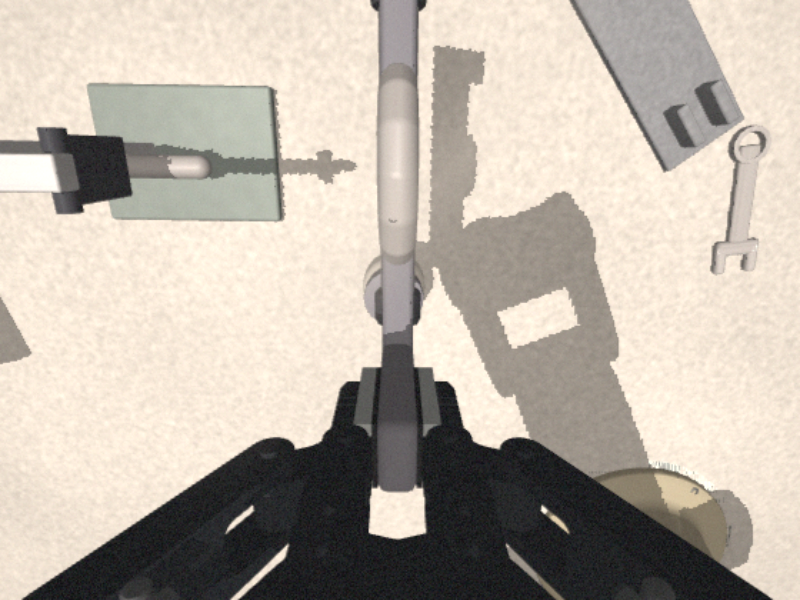

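```bash
python3 - <<'E'
from h import *
go((.4259,.2265,.190),-13)
go((.4259,.2265,.226),-13)
E
```

```text
t 7.1 shift [-0.0039 -0.0409  0.0752] turn [ 0.0001  0.0002 -0.0006] dist 0.0857 heading -13.03
t 7.1 shift [-0.0039 -0.0409  0.0392] turn [ 0.0001  0.0002 -0.0006] dist 0.0568 heading -13.03
```

{"method": "send_rows", "body": {"motion": [[[0,0,0.01],[0,0,0]],[[-0.001,-0.005,0.03],[0,0,0]],[[-0.003,-0.02,0.05],[0,0,0]],[[-0.004,-0.035,0.067],[0,0,0]],[[-0.004,-0.041,0.075],[0,0,0]],[[-0.004,-0.041,0.075],[0,0,0]]]}}

```text
time_s: 7.7
tcp_pos: [0.4252, 0.2273, 0.1891]
eef_rot: [[0.975, -0.224, -0.002], [-0.224, -0.975, -0.001], [-0.002, 0.001, -1.0]]
contact_force: [-0.8, -0.0, -2.8]
opening: 0.0115
```

```bash
python3 - <<'E'
from h import *
s=bot.observe();cp=bot.camera_params('wrist');im,d=bot.grab_frame('wrist')
np.savez('w4.npz',im=im,d=d,**cp)
w=np.clip(im[:300,:,::-1]*1.5,0,255).astype(np.uint8)
cv2.imwrite('pics/w4.png',cv2.resize(w,(800,428)))
sc,_=bot.grab_frame('scene');c=sc[165:330,250:470,::-1];cv2.imwrite('pics/sc4.png',np.clip(cv2.resize(c,(800,600),interpolation=cv2.INTER_CUBIC)*1.5,0,255).astype(np.uint8))
print(s['tcp_pos'],s['contact_force'])
P=cloud(cp,d);O=np.array([.5109,.248,.205]);h=np.radians(77)
X=np.array([np.sin(h),-np.cos(h),0]);Y=np.array([np.cos(h),np.sin(h),0])
L=np.stack([(P-O)@X,(P-O)@Y,P[...,2]],-1)
m=(d>0)&(np.abs(L[...,0])<.06)&(L[...,1]>-.02)&(L[...,1]<.028)&(L[...,2]>.18);Q=L[m]
print('peg',len(Q),Q.min(0),Q.max(0),'mid x',(Q[:,0].min()+Q[:,0].max())/2)
for b in np.arange(-.004,.028,.004):
    k=(Q[:,1]>=b)&(Q[:,1]<b+.004)
    if k.any(): print(b.round(3),k.sum(),Q[k,0].min().round(4),Q[k,0].max().round(4),Q[k,2].max().round(4))
m=(d>0)&(np.abs(L[...,0])<.06)&(np.abs(L[...,1]+.04)<.012)&(L[...,2]>.221);Q=L[m]
print('ring',len(Q),Q.min(0).round(4),Q.max(0).round(4))
m=m&(L[...,2]>.224);print('ring upper x',L[m][:,0].min(),L[m][:,0].max())
E
```

```text
[0.42516793 0.22728185 0.1891333 ] [-0.7835044  -0.02992363 -2.76681782]
peg 2225 [-0.00573314  0.00043224  0.20293965] [0.00545886 0.02799992 0.25679475] mid x -0.00013713927264648318
0.0 235 -0.0047 0.0043 0.2108
0.004 305 -0.005 0.0046 0.2111
0.008 281 -0.005 0.0046 0.2116
0.012 279 -0.005 0.0046 0.2109
0.016 300 -0.005 0.0046 0.2122
0.02 276 -0.0051 0.0046 0.2112
0.024 549 -0.0057 0.0055 0.2568
ring 2540 [-0.06  -0.052  0.221] [ 0.0153 -0.0281  0.2839]
ring upper x -0.0599982424304 0.010628739957171415
```

View pics/w4.png

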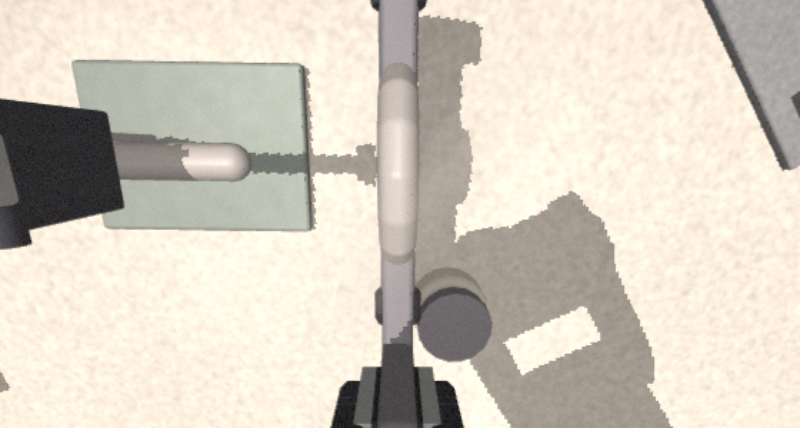

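View pics/sc4.png

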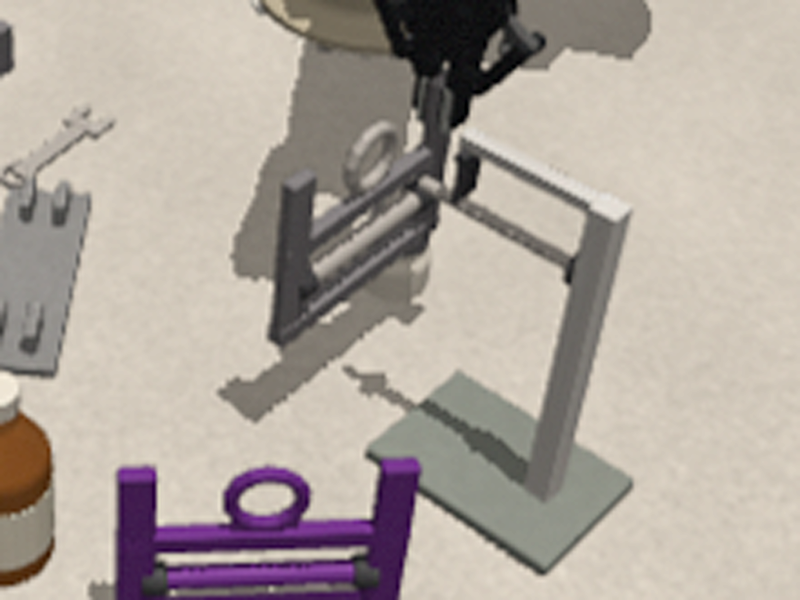

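{"method": "send_rows", "body": {"motion": [[[0.001,-0.008,0],[0,0,0]],[[0.001,-0.02,0],[0,0,0]],[[0.001,-0.034,0],[0,0,0]],[[0.001,-0.047,0],[0,0,0]],[[0.001,-0.058,0],[0,0,0]],[[0.001,-0.068,0],[0,0,0]],[[0.001,-0.078,0],[0,0,0]],[[0.001,-0.088,0],[0,0,0]],[[0.001,-0.098,0],[0,0,0]],[[0.001,-0.108,0],[0,0,0]],[[0.001,-0.118,0],[0,0,0]],[[0.001,-0.126,0],[0,0,0]],[[0.001,-0.126,0],[0,0,0]],[[0.001,-0.126,0],[0,0,0]]]}}

```text
time_s: 9.2
tcp_pos: [0.4549, 0.3497, 0.1902]
eef_rot: [[0.974, -0.224, -0.0], [-0.224, -0.974, -0.0], [-0.0, 0.0, -1.0]]
contact_force: [0.3, 0.2, -2.6]
opening: 0.0115
```

```bash
cat >> h.py <<'E'
def snap(tag):
    s=bot.observe();cp=bot.camera_params('wrist');im,d=bot.grab_frame('wrist')
    np.savez(f'w{tag}.npz',im=im,d=d,**cp)
    cv2.imwrite(f'pics/w{tag}.png',np.clip(cv2.resize(im,(800,600))[:,:,::-1]*1.5,0,255).astype(np.uint8))
    sc,_=bot.grab_frame('scene');c=sc[165:330,250:470,::-1];cv2.imwrite(f'pics/sc{tag}.png',np.clip(cv2.resize(c,(800,600),interpolation=cv2.INTER_CUBIC)*1.5,0,255).astype(np.uint8))
    print(s['time_s'],s['tcp_pos'],s['contact_force'],s['ft_torque'],s['opening'])
    return s,cp,im,d
E
python3 -c "
from h import *
snap('5')"
```

```text
9.2 [0.45485344 0.34968955 0.19017617] [ 0.34410653  0.21046473 -2.58094526] [ 0.03301206  0.1948987  -0.01713496] 0.011472065309800487
```

View pics/w5.png

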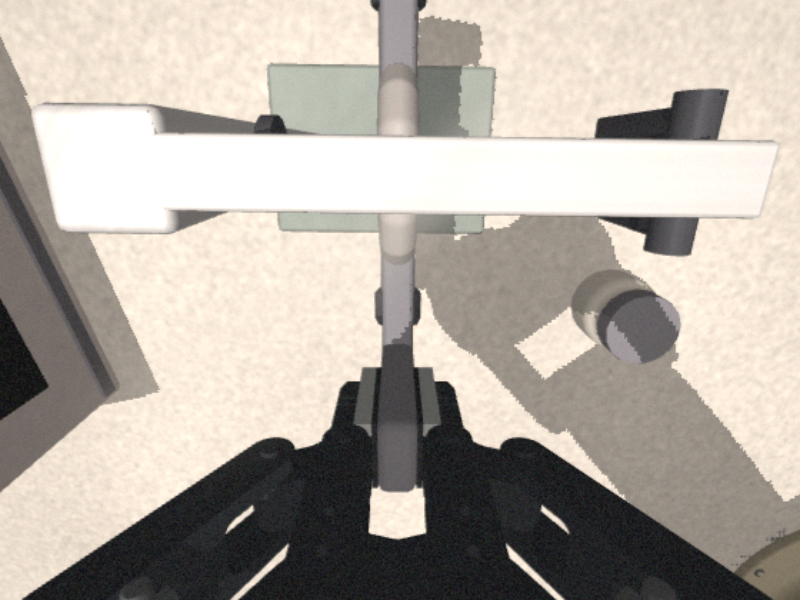

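View pics/sc5.png

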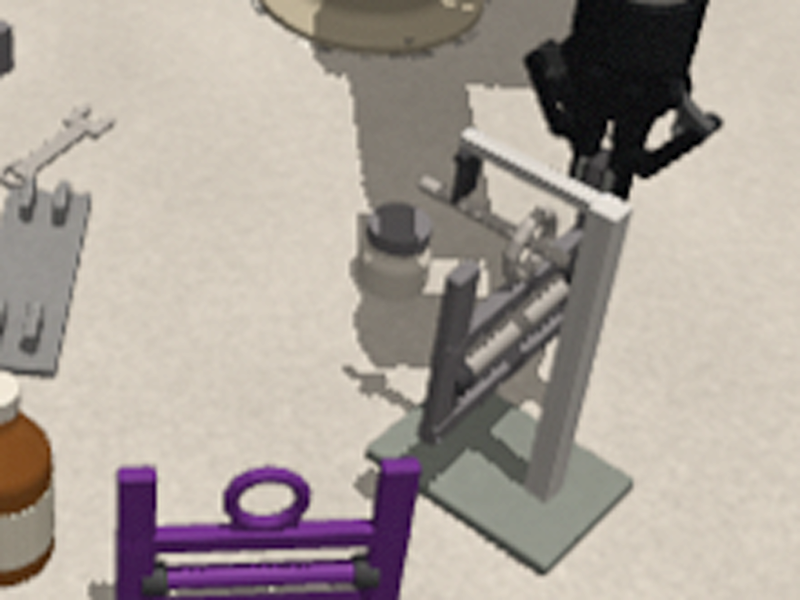

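{"method": "send_rows", "body": {"motion": [[[0,0,0.004],[0,0,0]],[[0,0,0.008],[0,0,0]],[[0,0,0.0095],[0,0,0]],[[0,0,0.0095],[0,0,0]]]}}

```text
time_s: 9.7
tcp_pos: [0.4552, 0.3497, 0.1815]
eef_rot: [[0.974, -0.225, 0.002], [-0.225, -0.974, 0.0], [0.001, -0.001, -1.0]]
contact_force: [-2.6, -1.3, 3.6]
opening: 0.0115
```

{"method": "send_rows", "body": {"motion": [[[0,0,0.001],[0,0,0]],[[0,0,0.002],[0,0,0]],[[0,0,0.002],[0,0,0]]]}}

```text
time_s: 10.0
tcp_pos: [0.4555, 0.3498, 0.18]
eef_rot: [[0.974, -0.225, 0.003], [-0.225, -0.974, 0.001], [0.002, -0.001, -1.0]]
contact_force: [-2.8, -1.8, 7.7]
opening: 0.0116
```

{"method": "send_rows", "body": {"motion": [[[0,0,-0.001],[0,0,0]],[[0,0,-0.0015],[0,0,0]],[[0,0,-0.0015],[0,0,0]]]}}

```text
time_s: 10.3
tcp_pos: [0.4553, 0.3497, 0.1805]
eef_rot: [[0.974, -0.225, 0.001], [-0.225, -0.974, 0.0], [0.001, -0.0, -1.0]]
contact_force: [0.5, -1.4, 3.3]
opening: 0.0112
```

{"method": "send_rows", "body": {"motion": [[[0,0,0],[0,0,0]],[[0,0,0],[0,0,0]],[[0,0,0],[0,0,0]],[[0,0,0],[0,0,0]],[[0,0,0],[0,0,0]],[[0,0,0],[0,0,0]]], "grip": 0.06}}

```text
time_s: 10.9
tcp_pos: [0.4549, 0.3497, 0.1803]
eef_rot: [[0.974, -0.225, -0.0], [-0.225, -0.974, -0.0], [-0.0, 0.0, -1.0]]
contact_force: [-0.4, -0.4, 0.3]
opening: 0.0599
```

```bash
python3 -c "
from h import *
snap('6')"
```

```text
10.9 [0.45486701 0.34974955 0.18025846] [-0.40127455 -0.41064709  0.3432563 ] [-0.02531047 -0.01147843  0.02228844] 0.05989250171994168
```

View pics/w6.png

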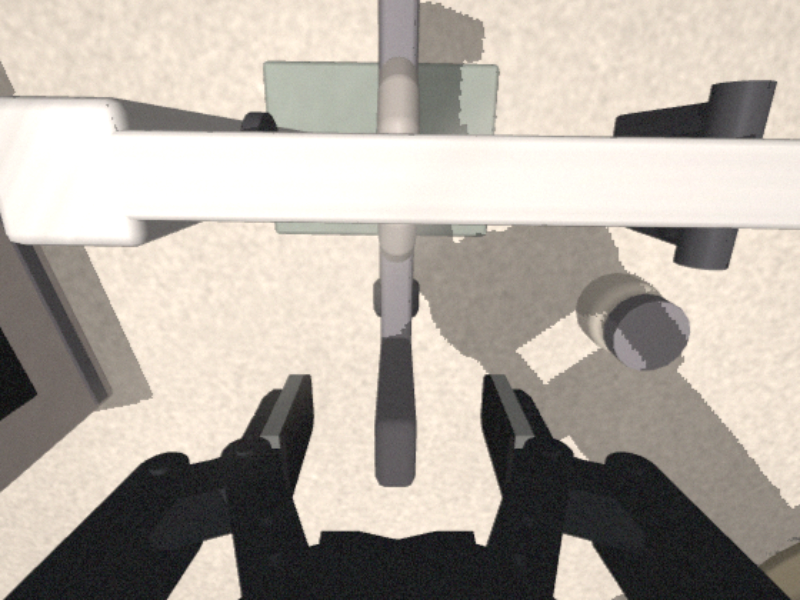

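View pics/sc6.png

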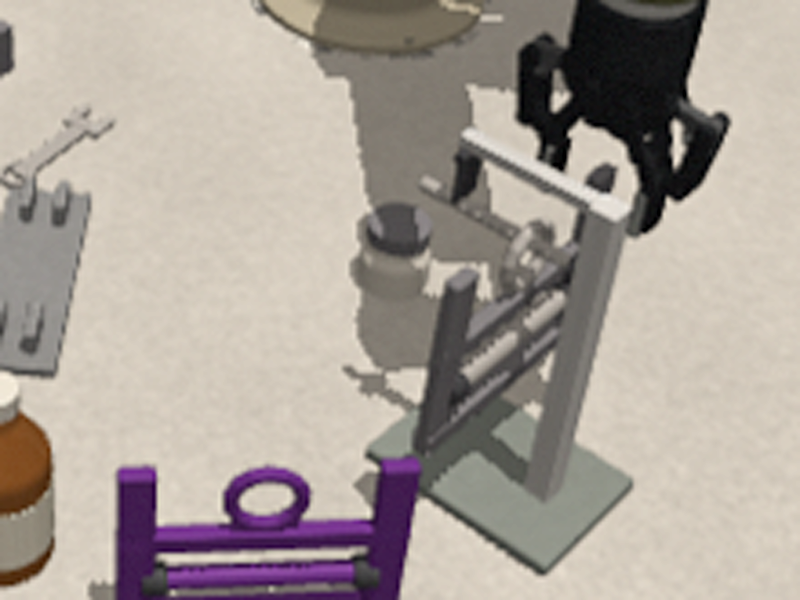

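{"method": "send_rows", "body": {"motion": [[[0,0,-0.01],[0,0,0]],[[0,0,-0.03],[0,0,0]],[[0,0,-0.06],[0,0,0]],[[-0.005,0,-0.09],[0,0,0]],[[-0.01,0,-0.11],[0,0,0]],[[-0.01,0,-0.12],[0,0,0]]]}}

```text
time_s: 11.6
tcp_pos: [0.4451, 0.3523, 0.3031]
eef_rot: [[0.975, -0.224, 0.003], [-0.224, -0.975, 0.002], [0.003, -0.002, -1.0]]
contact_force: [0.4, 0.4, -0.2]
opening: 0.0603
```

```bash
python3 - <<'E'
from h import *
go((.4915,-.2814,.2),25)
E
```

```text
t 11.6 shift [0.187  0.6074 0.1022] turn [-0.0014 -0.0035 -0.6624] dist 0.6437 heading -12.95
```

{"method": "send_rows", "body": {"motion": [[[0.004,0.012,0],[0,0,-0.01]],[[0.013,0.042,0],[0,0,-0.04]],[[0.025,0.08,0],[0,0,-0.08]],[[0.037,0.12,0],[0,0,-0.13]],[[0.049,0.16,0],[0,0,-0.18]],[[0.062,0.2,0],[0,0,-0.23]],[[0.074,0.24,0.005],[0,0,-0.28]],[[0.086,0.28,0.015],[0,0,-0.33]],[[0.099,0.32,0.025],[0,0,-0.38]],[[0.111,0.36,0.035],[0,0,-0.43]],[[0.123,0.4,0.045],[0,0,-0.48]],[[0.135,0.44,0.055],[0,0,-0.53]],[[0.148,0.48,0.065],[0,0,-0.58]],[[0.16,0.52,0.075],[0,0,-0.62]],[[0.172,0.56,0.085],[0,0,-0.65]],[[0.181,0.588,0.095],[0,0,-0.662]],[[0.186,0.604,0.1],[0,0,-0.662]],[[0.187,0.6074,0.102],[0,0,-0.662]],[[0.187,0.6074,0.102],[0,0,-0.662]],[[0.187,0.6074,0.102],[0,0,-0.662]]]}}

```text
time_s: 13.6
tcp_pos: [0.4912, -0.2807, 0.1989]
eef_rot: [[0.906, 0.423, 0.0], [0.423, -0.906, -0.0], [0.0, 0.0, -1.0]]
contact_force: [0.1, 0.7, -0.4]
opening: 0.0602
```

```bash
python3 - <<'E'
from h import *
s,cp,im,d=snap('7')
P=cloud(cp,d)
m=(d>0)&(P[...,2]>.098)&(P[...,1]<-.24)&(P[...,1]>-.32)&(P[...,0]>.46)&(P[...,0]<.525)&(P[...,2]<.108);Q=np.ascontiguousarray(P[m].astype(np.float32));print('knob',len(Q),Q.mean(0),cv2.minEnclosingCircle(np.ascontiguousarray(Q[:,:2])))
go((.4915,-.2814,.075),25)
for r in bot.place_of('wrist','selector_grip')[:2]: print(r['xy'],r['p'],onz(cp,r['xy'],.089))
E
```

```text
13.6 [ 0.49120355 -0.28070904  0.19887493] [ 0.14275958  0.70341643 -0.35461615] [0.00389065 0.02979668 0.0162071 ] 0.060249693975954866
knob 1155 [ 0.49216706 -0.2819672   0.10259611] ((0.4911649823188782, -0.2826472520828247), 0.01723567023873329)
t 13.7 shift [-1.00e-04  5.00e-04  1.24e-01] turn [ 0.0008 -0.0005  0.0004] dist 0.124 heading 25.02
[280.9, 204.0] 0.71 [ 0.49303954 -0.28189782  0.089     ]
```

View pics/w7.png

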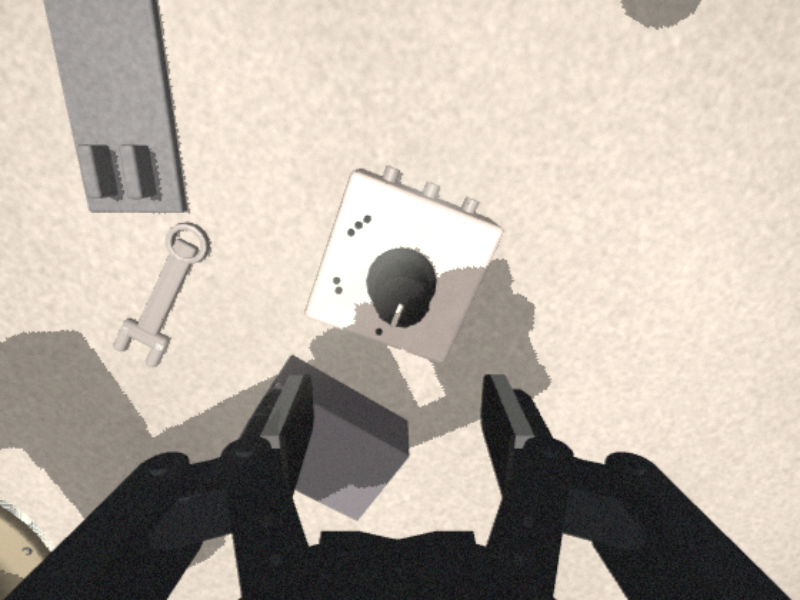

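View pics/sc7.png

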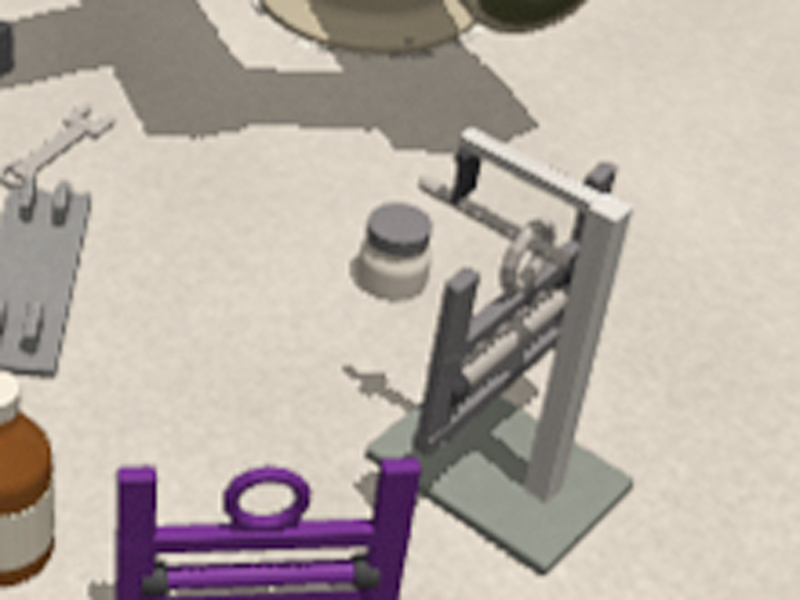

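{"method": "send_rows", "body": {"motion": [[[0.0,0.001,0.02],[0,0,0]],[[0.0,0.001,0.05],[0,0,0]],[[0.0,0.001,0.08],[0,0,0]],[[0.0,0.001,0.105],[0,0,0]],[[0.0,0.001,0.119],[0,0,0]],[[0.0,0.001,0.124],[0,0,0]],[[0.0,0.001,0.124],[0,0,0]]]}}

```text
time_s: 14.45
tcp_pos: [0.4916, -0.2828, 0.0747]
eef_rot: [[0.907, 0.422, 0.0], [0.422, -0.907, -0.0], [0.0, 0.0, -1.0]]
contact_force: [-0.6, -0.9, 0.2]
opening: 0.06
```

{"method": "send_rows", "body": {"motion": [[[0,0,0],[0,0,0]],[[0,0,0],[0,0,0]],[[0,0,0],[0,0,0]],[[0,0,0],[0,0,0]],[[0,0,0],[0,0,0]],[[0,0,0],[0,0,0]]], "grip": 0.0}}

```text
time_s: 15.05
tcp_pos: [0.4918, -0.2833, 0.0748]
eef_rot: [[0.907, 0.422, 0.001], [0.422, -0.907, -0.001], [0.001, 0.002, -1.0]]
contact_force: [2.3, -2.0, 3.2]
opening: 0.0303
```

{"method": "send_rows", "body": {"motion": [[[0,0,0.002],[0,0,0]],[[0,0,0.004],[0,0,0]],[[0,0,0.006],[0,0,0]],[[0,0,0.008],[0,0,0]],[[0,0,0.0085],[0,0,0]],[[0,0,0.0085],[0,0,0]]]}}

```text
time_s: 15.65
tcp_pos: [0.4918, -0.2833, 0.0666]
eef_rot: [[0.907, 0.422, 0.001], [0.422, -0.907, -0.001], [0.001, 0.002, -1.0]]
contact_force: [1.0, -2.3, 9.5]
opening: 0.0304
```

{"method": "send_rows", "body": {"motion": [[[0,0,0],[0,0,0.04]],[[0,0,0],[0,0,0.12]],[[0,0,0],[0,0,0.21]],[[0,0,0],[0,0,0.3]],[[0,0,0],[0,0,0.39]],[[0,0,0],[0,0,0.48]],[[0,0,0],[0,0,0.57]],[[0,0,0],[0,0,0.66]],[[0,0,0],[0,0,0.75]],[[0,0,0],[0,0,0.84]],[[0,0,0],[0,0,0.93]],[[0,0,0],[0,0,1.01]],[[0,0,0],[0,0,1.047]],[[0,0,0],[0,0,1.047]],[[0,0,0],[0,0,1.047]]]}}

```text
time_s: 17.15
tcp_pos: [0.4919, -0.2828, 0.0666]
eef_rot: [[0.819, -0.574, 0.002], [-0.574, -0.819, -0.001], [0.002, -0.0, -1.0]]
contact_force: [0.9, 0.2, 10.8]
opening: 0.0301
```

```bash
python3 - <<'E'
from h import *
snap('8')
im,d=bot.grab_frame('top')
E
```

```text
17.15 [ 0.49191983 -0.28283924  0.06663381] [ 0.85083179  0.23226397 10.82162128] [ 0.08640138 -0.39955143 -0.02299542] 0.03014220163499436
```

View pics/w8.png

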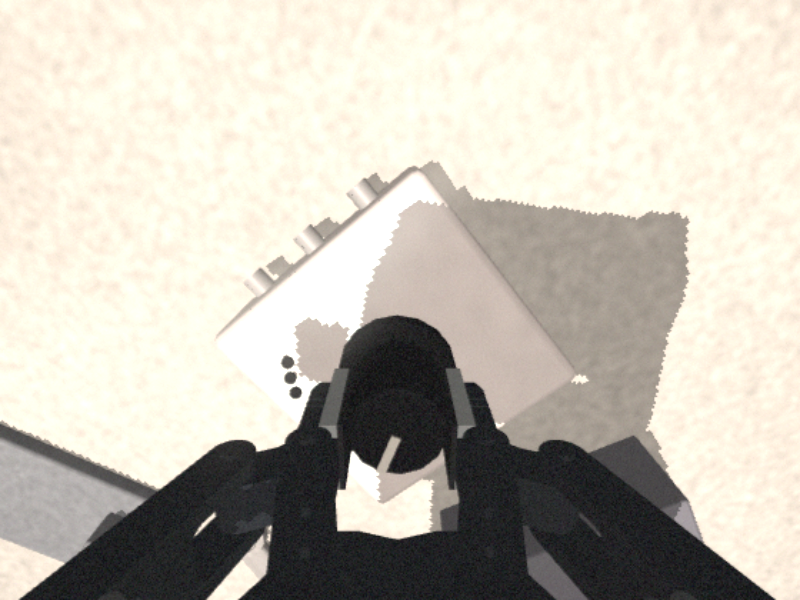

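{"method": "send_rows", "body": {"motion": [[[0,0,-0.002],[0,0,0]],[[0,0,-0.004],[0,0,0]],[[0,0,-0.006],[0,0,0]],[[0,0,-0.008],[0,0,0]],[[0,0,-0.0085],[0,0,0]],[[0,0,-0.0085],[0,0,0]]]}}

```text
time_s: 17.9
tcp_pos: [0.4917, -0.2828, 0.0743]
eef_rot: [[0.819, -0.574, 0.001], [-0.574, -0.819, -0.0], [0.001, -0.0, -1.0]]
contact_force: [5.8, -0.6, 3.7]
opening: 0.0304
```

{"method": "send_rows", "body": {"motion": [[[0,0,0],[0,0,0]],[[0,0,0],[0,0,0]],[[0,0,0],[0,0,0]],[[0,0,0],[0,0,0]],[[0,0,0],[0,0,0]]], "grip": 0.06}}

```text
time_s: 18.4
tcp_pos: [0.4911, -0.2827, 0.0741]
eef_rot: [[0.819, -0.574, -0.001], [-0.574, -0.819, 0.0], [-0.001, -0.0, -1.0]]
contact_force: [0.2, 0.3, 0.1]
opening: 0.0595
```

{"method": "send_rows", "body": {"motion": [[[0,0,-0.01],[0,0,0]],[[0,0,-0.03],[0,0,0]],[[0,0,-0.06],[0,0,0]],[[0,0,-0.09],[0,0,0]],[[0,0,-0.11],[0,0,0]],[[0,0,-0.12],[0,0,0]],[[0,0,-0.12],[0,0,0]]]}}

```text
time_s: 19.1
tcp_pos: [0.4916, -0.2831, 0.1956]
eef_rot: [[0.819, -0.574, 0.002], [-0.574, -0.819, -0.002], [0.002, 0.0, -1.0]]
contact_force: [-0.7, 0.1, -0.1]
opening: 0.0602
```

```bash
python3 - <<'E'
from h import *
s,cp,im,d=snap('9')
P=cloud(cp,d)
m=(d>0)&(P[...,2]>.088)&(P[...,1]<-.24)&(P[...,1]>-.32)&(P[...,0]>.46)&(P[...,0]<.525)&(P[...,2]<.108);Q=P[m];print('knob top z',np.percentile(Q[:,2],[50,80,95]))
# orient crop: pointer line (bright) on knob top
g=im.mean(-1); k=m&(g>np.percentile(g[m],93)); B=P[k&(P[...,2]>.1)]; c=np.array([.4917,-.2823]);v=B[:,:2].mean(0)-c
print('pointer heading',len(B),np.degrees(np.arctan2(v[1],v[0])),np.linalg.norm(v))
z=np.load('w7.npz');im,d=z['im'],z['d'];P=cloud({k:z[k] for k in ['fx','fy','cx','cy','position','orientation']},d)
m=(d>0)&(P[...,2]>.088)&(P[...,1]<-.24)&(P[...,1]>-.32)&(P[...,0]>.46)&(P[...,0]<.525)&(P[...,2]<.108)
g=im.mean(-1); k=m&(g>np.percentile(g[m],93)); B=P[k&(P[...,2]>.1)];v=B[:,:2].mean(0)-c
print('before',np.percentile(P[m][:,2],[50,80,95]),np.degrees(np.arctan2(v[1],v[0])))
im,d=bot.grab_frame('top');cv2.imwrite('pics/top9.png',np.clip(cv2.resize(im,(800,600))[:,:,::-1]*1.5,0,255).astype(np.uint8))
E
```

```text
19.1 [ 0.4916409  -0.28305659  0.19560719] [-0.730901    0.05665823 -0.14524653] [ 0.05011105 -0.01792792 -0.00986713] 0.06019753686614668
knob top z [0.10270445 0.10338018 0.10400179]
pointer heading 85 126.16360341698248 0.008962229745112809
before [0.10270856 0.10330225 0.10386215] -176.33999168170152
```

View pics/w9.png

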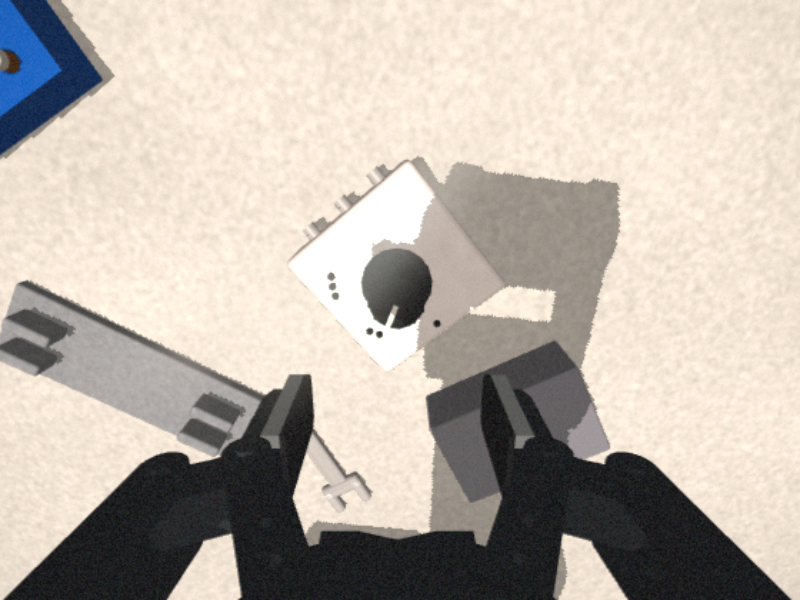

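View pics/sc9.png

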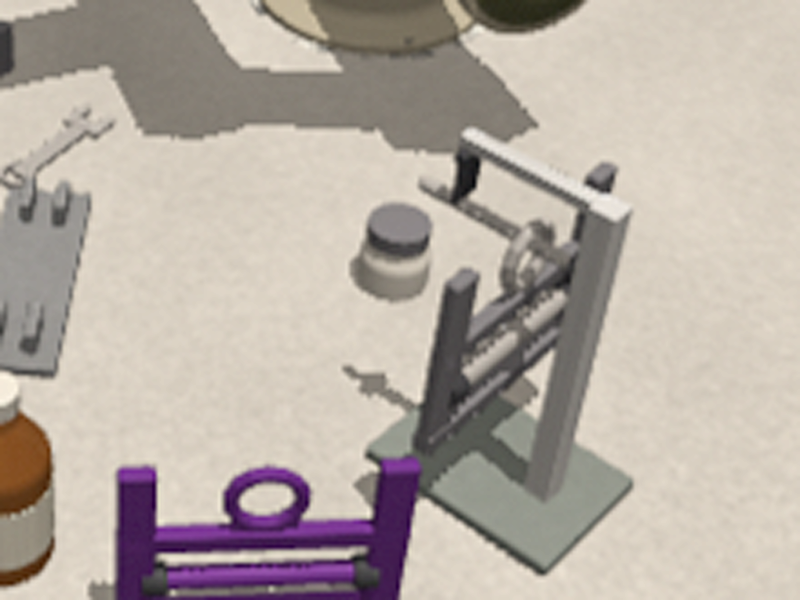

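View pics/top9.png

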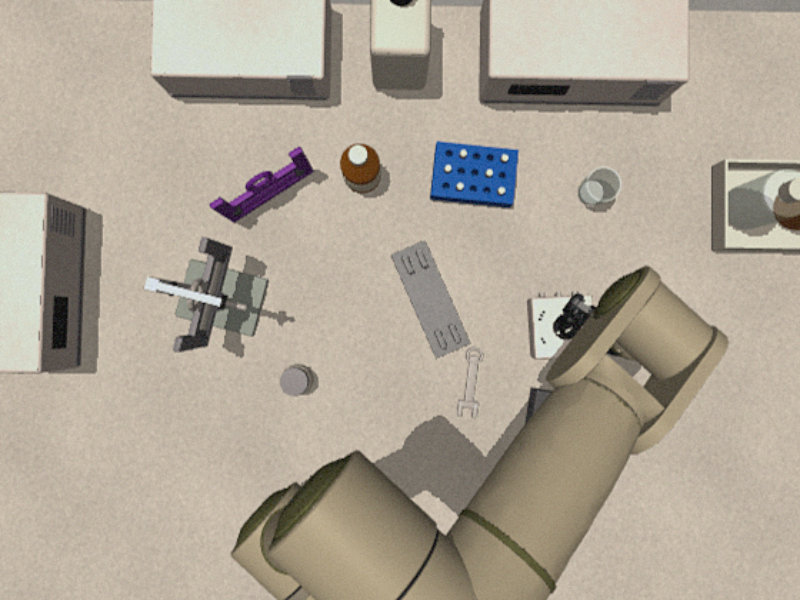

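```bash
python3 -c "
from rig import bot
print(bot.sign_off())"
```

```text
the job is handed in; nothing more can be done
None
```

The grey carrier is hanging by its eye on the peg behind the shut flap. The selector is at the two-dot position and back up. I handed the job in after about 19 s of the 58 s allowed.

**Carrier:** I lifted it out of the rack by its near end post and threaded the eye over the peg past the flap. I then lowered it onto the peg and let go. The last scene picture shows it hanging inside the flap, which is down behind it.

**Selector:** I pushed the knob in about 8 mm, turned it 60° clockwise, let it rise and released it.
- **Height:** its top measured 0.1027 m both before and after, so it is fully up.
- **Angle:** the pointer turned about 57.5° by depth measurement. That is 2.5° short of nominal but inside the lock's play of about 6°, and the picture shows it aimed at the two dots.

**Other things:** in the last top view, the bystanders in clear view and the purple look-alike stood where they began. The arm hid most of the grey tip box there, but the wrist picture shows it still beside the selector box. The gripper was open and touching nothing at hand-in.

No check failed. The first camera estimates of the knob position disagreed by up to 3 cm, so I used the wrist camera's depth measurement instead.

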